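# Pack the cheese order tray

## Robot

A 6-joint arm with a two-finger parallel gripper is mounted at the origin on the work surface. World frame = base frame: x ahead of the robot, y to its left, z up, the work surface at z = 0. Lengths are in m, angles in rad, forces in N, time in s.
With the tool pointing down it reaches from about 0.3 to 0.775 m from the base axis. Payload 14.6 kg.
Tool frame: the origin (TCP) lies between the finger pads; the fingertips stand 19 mm ahead of it and the grasp point (between the pads) is the TCP (arm.tip_reach is the distance from the TCP to the fingertips, in m); z points along the fingers, y is the line along which they close (so a half turn about z gives the same grasp; the last joint's range is limited). The gripper opens to 94 mm and grips with 3 to 60 N. Pads are 16 mm wide; open, the fingers measure 119 mm over their backs; the gripper's body (75 mm by 177 mm) begins 78 mm behind the grasp point.
Start: joints at [-1.353, 0.3, 1.521, -0, 1.321, -0.067], TCP at [0.155, -0.528, 0.224] pointing down, gripper open.
Joint ranges: [-3.03, 3.03], [-0.79, 2.21], [0.23, 2.52], [-1.04, 4.18], [0, 3.07], [-2.55, 2.55]. Speed limits (rad/s): [2.22, 2.22, 2.57, 3.14, 3.14, 3.14].

## Interface

Orientations are given as a rotation vector (axis times angle).
In Python, from rig import arm, eyes, job gives the robot as it stands.
- The arm moves only by the tool servo_tool, never from a script. Its argument "moves" is one flat list of numbers, 5 for each row, row after row: the shift along the world's x, y, z scaled (see below), then the turn about the world's z scaled (see below), then the opening, from -1 (shut) to 1 (fully open). A call has 1 to 8 rows; each row is the pose to reach, as a shift and turn from the pose commanded when the call began; what a row does not reach only later rows make up. The controller multiplies each number of a shift by 50 cm and each number of a turn by pi/2 rad. A row lasts 1/12 s, in which the tool goes at most 41.7 mm and 7.16 degrees, less where a joint would pass 70% of its speed; a pose out of reach is approached as far as the arm can. A call with a number of a shift or a turn outside -1 to 1 is refused whole. A call with a gripper value outside its range is refused whole. The fingers move at their own pace and stop on an object; "force" is the grip in N (left out, the last holds). Time passes only in rows, so rows that repeat a pose let the fingers close. It gives the time, the measured TCP pose, the force, the opening and the grip force at its end, in the units of the state.
- arm.get_state(): the state, without advancing time (a new reading comes with each control period).
- eyes.snapshot(name): name is "side" or "top" or "wrist"; returns a dict with "image" (420x560x3 uint8, red, green, blue), "fx", "fy", "cx", "cy" (pixels), "R" (3x3) and "t" (3): a world point X has camera coordinates R X + t. Camera axes: x right, y down, z forward; pixel columns grow to the right and rows downward; lengths in m; the calibration is good to about 2 mm. A picture is of the moment at which its call begins. There is no depth.
- job.finish_job(): hands the job in; it is judged then, once.
The state is a dict: "t": time; "joint_pos": joint angles; "qd": joint speeds; "joint_torque": joint torques, N m; "ee_pos": TCP position; "orientation": TCP orientation; "force": force on the tool from outside, world axes, zero at the start; "ft_torque": the same for the moment, N m; "finger_gap": finger opening in m; "grasp_force": force on a finger pad.
Only numpy, scipy, OpenCV 4.12 (cv2) and the standard library are available. Lean on these libraries where they do the work, as an engineer would, in place of code of your own. Each camera call takes 0.05 s, during which the arm holds its last target. There are 200 camera calls.

## Task

Pack the wooden order tray, in this order: first slide its divider away from the blue-marker end, far enough that the long orange loaf will fit between the divider and the blue end, leaving room for two rounds side by side on the other side. Then lay the loaf flat and lengthwise in the blue-end compartment, stand the red round in the other compartment next to the divider, stand the yellow round beyond it so that red is between divider and yellow, and set the green disc centred on top of the yellow round. Leave the black round where it stands, and let go of everything.

Things in the scene. Friction and masses are not known exactly. Their poses are not given: they have to be found in the camera images.
- tray: Shallow open wooden tray, fixed to the bench, 106 mm (its x) by 368 mm (its y, the long way). Floor 5 mm thick, walls 8 mm thick and 24 mm high above the bench; inside 90 x 352 mm. Origin at the centre of its underside. Turned at most about 0.2 rad from having its long axis along world y.
- divider_grip (a point): Top middle of the dark grip tab on the tray's divider, 66 mm above the bench. Divider: aluminium plate 10 mm thick (tray y) across the inside width, top 27 mm up; tab 10 mm thick (tray y), 40 mm wide (tray x), 27 to 66 mm up. Slides along tray y only, to 70 mm either side of the tray's centre, about 2 N friction, stays put. Starts within 12 mm of the centre: the loaf fits neither side.
- blue_marker: Blue block fixed against the outside of one end of the tray, 60 mm (tray x) x 16 mm (tray y) x 50 mm high; its centre lies 193 mm from the tray's centre along tray y, at the + or the - end. The inside face of the tray's end wall is 17 mm from its centre. Origin at the centre of its underside.
- white_marker: White block, same size as the blue one, at the other end of the tray. Origin at the centre of its underside.
- loaf: Long orange cheese loaf with a pale paper band round its middle, 185 mm long (its x) x 48 mm wide (its y) x 58 mm tall, 0.5 kg, lying on the bench between the robot and the tray. Origin at the centre of its underside.
- red_round: Small cheese round in red wax with a small pale dot on top, about 54 mm across and 48 mm tall, straight sides, standing flat on the bench; origin at the centre of its underside, z up its axis. 0.12 kg
- yellow_round: Small cheese round in bright yellow wax with a small pale dot on top, about 54 mm across and 48 mm tall, straight sides, standing flat on the bench; origin at the centre of its underside, z up its axis. 0.12 kg
- green_disc: Flat cheese disc in green wax with a small pale dot on top, about 50 mm across and 28 mm tall, lying flat on the bench; origin at the centre of its underside, z up its axis. 0.06 kg
- black_round: Small cheese round in black wax with a small pale dot on top, not part of the order, to be left alone; about 54 mm across and 48 mm tall, straight sides, standing flat on the bench; origin at the centre of its underside, z up its axis. 0.12 kg
There are look-alikes about, which are no part of the job. Several things look just like the green_disc: the one meant starts farthest to the robot's left.

How it is judged:
By the outcome, as a careful person would: the job done as asked, in the order asked, and still so for the second after the job is handed in, with the robot touching nothing.
It also fails if it takes over 104 s, if anything falls off the work surface, if the arm or the gripper's body presses on something with over 40 N, if the wrist force passes 120 N, or if a joint passes its speed limit or range.

## Working session

There is one attempt and no reset: what is moved stays moved. The work goes in short steps, Python scripts to look and compute and a tool call to move; the robot and the scene stay as the last step left them, time stands still between calls to the robot, and variables do not carry over. Pictures are saved under pics/ and viewed, at most 14 in all, crops included, and the job is handed in when it is done.

Besides the shell and the picture viewer there is one more tool, called after "Request:" by a JSON object that holds its "op" and its "data". servo_tool: Moves the arm, as the interface text tells. Shifts and turns lie within -1 to 1; 1 stands for 50 cm of shift or pi/2 rad of turn. Its arguments: {"type":"object","properties":{"moves":{"type":"array","items":{"type":"number","minimum":-1,"maximum":1}},"force":{"type":"number"}},"required":["moves"]}

```bash
ls; mkdir -p pics; python3 - <<'E'
from rig import arm, eyes, job
import cv2,numpy as np
for n in ("top","side"):
    s=eyes.snapshot(n); cv2.imwrite(f"pics/{n}0.png",s["image"][:,:,::-1]); 
    print(n,s["fx"],s["fy"],s["cx"],s["cy"],np.round(s["R"],3).tolist(),np.round(s["t"],3), np.round(-np.array(s["R"]).T@s["t"],3))
print(arm.get_state())
E
```

```text
pics
top 442.8220655363986 442.8220655363986 277.3951323792648 211.97664979749584 [[0.007, -1.0, 0.023], [-0.996, -0.009, -0.086], [0.086, -0.022, -0.996]] [-0.075  0.541  1.274] [ 0.43  -0.042  1.317]
side 473.9828630735104 473.9828630735104 277.5561124733007 213.4763399909112 [[0.988, -0.151, 0.016], [-0.093, -0.687, -0.721], [0.12, 0.711, -0.693]] [-0.543  0.084  1.17 ] [ 0.405 -0.856  0.88 ]
{'t': 0.1, 'joint_pos': array([-1.35258268e+00,  3.00415964e-01,  1.52152560e+00,  8.46747158e-06,
        1.32067116e+00, -6.66247993e-02]), 'qd': array([-0.00027382, -0.00111023, -0.00106494,  0.00056286,  0.00076255,
        0.00025623]), 'joint_torque': array([ 1.83125398e-03, -5.32637000e+01, -3.53281510e+01,  7.09882937e-02,
        2.34444276e-02, -4.46721367e-05]), 'ee_pos': array([ 0.15449148, -0.52763584,  0.22394003]), 'orientation': array([-3.10877865e+00, -4.45764468e-01,  1.08447502e-04]), 'force': array([ 0.24507537, -0.0199194 , -0.69571346]), 'ft_torque': array([0.0042789 , 0.05610075, 0.0296133 ]), 'grasp_force': 0.0, 'finger_gap': 0.09423828694668837}
```

View pics/top0.png

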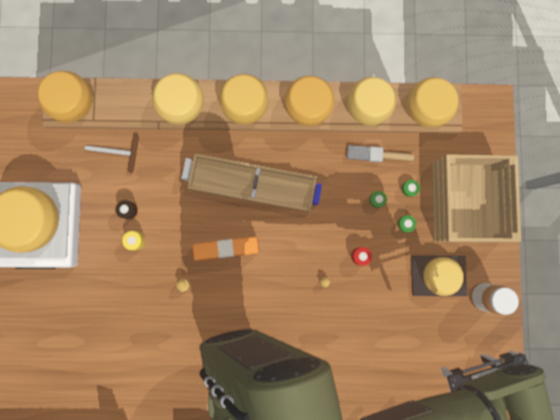

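View pics/side0.png

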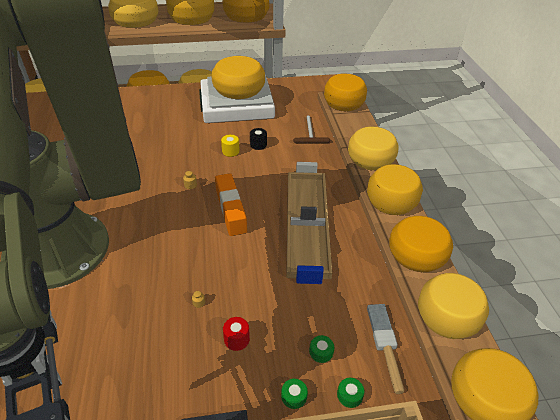

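The top view shows, by pixel: blue marker (317,195), white marker (187,168), tab (256,175), loaf (226,248), red (362,256), yellow (132,240), black (125,209). Of the three greens, the leftmost in the image, at (378,199), is the robot's leftmost. The blue end points to -y.

```bash
cat > h.py <<'E'
from rig import arm, eyes, job
import cv2,numpy as np
def ray(s,p):
    R=np.array(s["R"]);c=-R.T@np.array(s["t"])
    d=R.T@np.array([(p[0]-s["cx"])/s["fx"],(p[1]-s["cy"])/s["fy"],1.]);return c,d/np.linalg.norm(d)
def onz(s,p,z):
    c,d=ray(s,p);return c+d*(z-c[2])/d[2]
def tri(s1,p1,s2,p2):
    A=np.zeros((3,3));b=np.zeros(3)
    rs=[ray(s1,p1),ray(s2,p2)]
    for c,d in rs:
        M=np.eye(3)-np.outer(d,d);A+=M;b+=M@c
    X=np.linalg.solve(A,b);c,d=rs[0]
    return X,2*np.linalg.norm((np.eye(3)-np.outer(d,d))@(X-c))
def blobs(s,lo,hi,mina=15,box=None):
    hsv=cv2.cvtColor(s["image"],cv2.COLOR_RGB2HSV)
    m=cv2.inRange(hsv,np.array(lo),np.array(hi))
    if box: k=np.zeros_like(m);x0,y0,x1,y1=box;k[y0:y1,x0:x1]=1;m=m*k
    n,l,st,ce=cv2.connectedComponentsWithStats(m)
    return [(int(st[i,4]),np.round(ce[i],1),st[i,:4].tolist()) for i in range(1,n) if st[i,4]>=mina],m
E
cat > m1.py <<'E'
from h import *
C=dict(red=((0,180,60),(6,255,255)),red2=((174,180,60),(180,255,255)),green=((50,120,30),(85,255,255)),yellow=((24,200,120),(32,255,255)),blue=((110,150,40),(130,255,255)),orange=((6,215,120),(16,255,255)))
for n in ("top","side"):
    s=eyes.snapshot(n);np.save(n+".npy",s,allow_pickle=True)
    for k,(a,b) in C.items():
        print(n,k,[ (x[0],x[1].tolist(),x[2]) for x in blobs(s,a,b)[0]])
    hsv=cv2.cvtColor(s["image"],cv2.COLOR_RGB2HSV)
    print(n,"pale",[(x[0],x[1].tolist()) for x in blobs(s,(0,0,120),(180,90,255),8)[0] if x[0]<400])
t=cv2.resize(np.load("top.npy",allow_pickle=True).item()["image"][140:300,100:440],None,fx=2.3,fy=2.3,interpolation=cv2.INTER_CUBIC)
u=cv2.resize(np.load("side.npy",allow_pickle=True).item()["image"][120:420,180:420],None,fx=2,fy=2,interpolation=cv2.INTER_CUBIC)
cv2.imwrite("pics/t1.png",t[:,:,::-1]);cv2.imwrite("pics/u1.png",u[:,:,::-1])
E
python3 m1.py
```

```text
top red [(146, [360.5, 255.5], [352, 248, 19, 17])]
top red2 []
top green [(98, [409.4, 188.3], [403, 180, 16, 16]), (72, [377.2, 198.9], [371, 192, 15, 15]), (105, [406.0, 223.7], [399, 216, 16, 16])]
top yellow []
top blue []
top orange []
top pale [(280, [107.3, 150.0]), (216, [186.9, 169.1]), (40, [449.5, 161.0]), (15, [511.9, 159.7]), (54, [257.4, 171.8]), (222, [455.2, 196.2]), (74, [411.8, 187.3]), (56, [253.3, 193.3]), (70, [378.8, 198.5]), (75, [123.5, 208.6]), (72, [407.8, 223.1]), (60, [131.0, 240.0]), (13, [451.9, 238.2]), (276, [225.0, 248.1]), (11, [467.1, 239.4]), (12, [485.4, 239.5]), (60, [362.6, 255.9]), (301, [479.8, 295.7]), (18, [513.8, 351.9]), (32, [488.4, 356.6]), (57, [445.0, 371.1]), (18, [475.5, 376.0]), (21, [205.5, 383.0]), (20, [213.1, 392.5]), (29, [222.0, 402.6]), (33, [210.5, 407.9])]
side red [(436, [234.9, 333.1], [223, 317, 26, 34])]
side red2 [(17, [247.4, 331.5], [245, 326, 4, 11]), (88, [234.9, 339.4], [226, 329, 19, 21]), (49, [243.6, 343.3], [237, 337, 12, 14])]
side green [(448, [321.3, 349.4], [309, 335, 25, 28]), (529, [293.7, 394.0], [281,
[... 530 characters left out ...]
 [421.9, 105.6]), (75, [382.5, 114.4]), (72, [309.2, 126.3]), (24, [258.0, 131.9]), (21, [229.4, 138.6]), (209, [306.6, 166.7]), (177, [229.4, 195.0]), (18, [294.2, 218.4]), (25, [320.3, 218.9]), (279, [459.0, 261.1]), (9, [465.6, 256.3]), (52, [474.0, 265.3]), (35, [83.9, 266.4]), (10, [485.0, 273.3]), (30, [373.5, 307.2]), (9, [381.8, 304.3]), (16, [490.9, 308.7]), (213, [494.5, 326.3]), (74, [235.4, 326.9]), (8, [504.4, 331.6]), (34, [543.5, 341.7]), (77, [321.8, 344.9]), (74, [502.8, 344.1]), (18, [550.2, 345.3]), (24, [509.6, 347.5]), (18, [557.0, 350.3]), (31, [515.3, 353.9]), (18, [37.1, 358.4]), (107, [351.1, 388.8]), (108, [294.2, 389.7]), (27, [550.7, 403.9]), (12, [557.5, 416.4])]
```

View pics/t1.png

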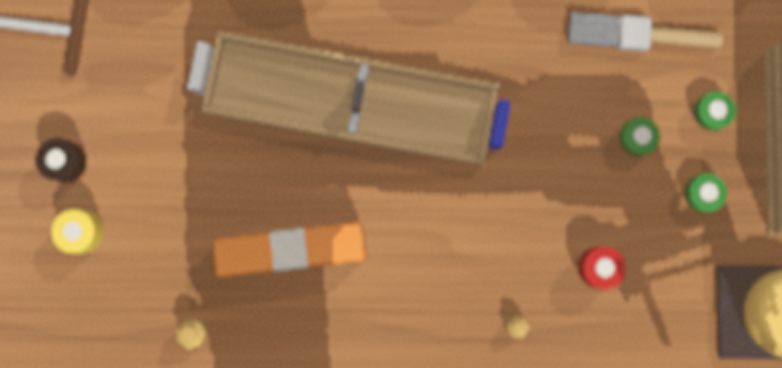

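View pics/u1.png

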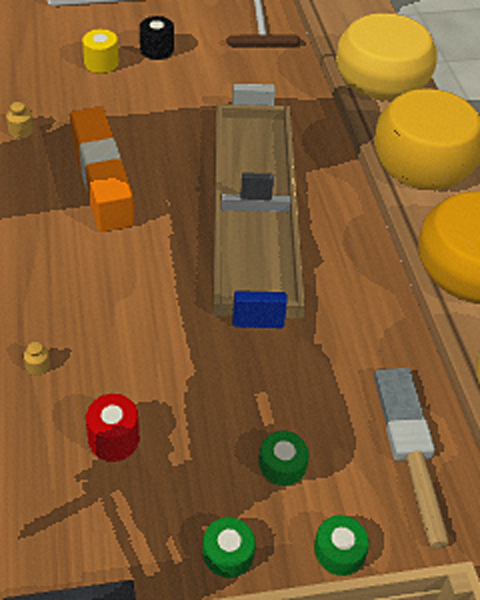

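The zoomed crops show the tray with the divider plate across its middle and the dark tab at about (357,97) in t1. The loaf runs from (215,258) to (362,243), and its band is at (289,249). The dots on the rounds are clear. Next I triangulate.

```bash
cat > m2.py <<'E'
from h import *
T=np.load("top.npy",allow_pickle=True).item();S=np.load("side.npy",allow_pickle=True).item()
P=dict(red=((362.6,255.9),(235.4,326.9)),green=((378.8,198.5),(321.8,344.9)),yellow=((131,240),(229.4,138.6)),black=((123.5,208.6),(258,131.9)),g2=((411.8,187.3),(351.1,388.8)),g3=((407.8,223.1),(294.2,389.7)))
for k,(a,b) in P.items():
    X,e=tri(T,a,S,b);print(k,np.round(X,4),"gap",round(e,4),"r",round(np.hypot(*X[:2]),3))
f=lambda x,y:(100+x/2.3-.28,140+y/2.3-.28)
c=[onz(T,f(*p),.024)[:2] for p in((219,34),(498,84),(486,162),(204,110))]
print("tray corners",np.round(c,3),"cent",np.round(np.mean(c,0),4),"len",np.linalg.norm(c[0]-c[1]),np.linalg.norm(c[1]-c[2]))
d=(c[0]+c[3]-c[1]-c[2]);print("yaw",np.arctan2(-d[0],d[1]))
dark,m=blobs(T,(0,0,0),(180,110,80),8,(245,160,268,205));print("tab",dark)
dark,m2=blobs(S,(0,0,0),(180,110,90),20,(290,195,325,235));print("tab side",dark)
print("white",onz(T,(186.9,169.1),.05)," blue t1",onz(T,f(503,112),.05))
hsv=cv2.cvtColor(T["image"],cv2.COLOR_RGB2HSV)
o=cv2.inRange(hsv,(5,190,120),(18,255,255));o[:, :185]=0;o[:,265:]=0;o[:232]=0;o[265:]=0
o|=blobs(T,(0,0,120),(180,90,255),8,(185,232,265,265))[1]
r=cv2.minAreaRect(cv2.findNonZero(o));print("loaf",r)
b=[onz(T,p,.058)[:2] for p in cv2.boxPoints(r)];print(np.round(b,3),np.mean(b,0))
print("loaf band z", onz(T,(225.0,248.1),.058))
E
python3 m2.py
```

```text
red [ 0.4148 -0.316   0.0452] gap 0.0019 r 0.521
green [ 0.5838 -0.3697  0.0256] gap 0.0013 r 0.691
yellow [0.4547 0.3459 0.0447] gap 0.0027 r 0.571
black [0.5447 0.3704 0.0447] gap 0.0018 r 0.659
g2 [ 0.6182 -0.4683  0.0258] gap 0.0011 r 0.776
g3 [ 0.5119 -0.4546  0.0255] gap 0.0012 r 0.685
tray corners [[ 0.71   0.174]
 [ 0.649 -0.185]
 [ 0.548 -0.17 ]
 [ 0.611  0.191]] cent [0.6295 0.0024] len 0.3639434369678851 0.10202389941938265
yaw -0.1706691037904773
tab []
tab side [(216, array([307.9, 213. ]), [300, 206, 17, 15])]
white [0.66116657 0.19154536 0.05      ]  blue t1 [ 0.6090688  -0.18843709  0.05      ]
loaf ((224.96534729003906, 248.15347290039062), (18.408187866210938, 15.02506160736084), 84.2894058227539)
[[0.458 0.101]
 [0.463 0.059]
 [0.411 0.053]
 [0.407 0.095]] [0.43489829 0.07730877]
loaf band z [0.43500406 0.07721952 0.058     ]
```

Request:
{"op": "servo_tool", "data": {"moves": [0.4,0.5,0.2,-0.29,1,0.4,0.5,0.2,-0.29,1,0.4,0.5,0.2,-0.29,1,0.4,0.5,0.2,-0.29,1,0.4,0.5,0.2,-0.29,1,0.4,0.5,0.2,-0.29,1,0.4,0.5,0.2,-0.29,1,0.4,0.5,0.2,-0.29,1]}}

```text
t: 0.87
ee_pos: [0.3518, -0.2803, 0.3234]
orientation: [3.13, -0.268, 0.0]
force: [0.3, -0.3, 0.9]
finger_gap: 0.094
grasp_force: 0.0
```

Request:
{"op": "servo_tool", "data": {"moves": [0.4,0.5,0,0,1,0.4,0.5,0,0,1,0.4,0.5,0,0,1,0.4,0.5,0,0,1,0.4,0.5,0,0,1,0.4,0.5,0,0,1,0.4,0.5,0,0,1,0.4,0.5,0,0,1]}}

```text
t: 1.53
ee_pos: [0.5524, -0.0292, 0.3223]
orientation: [-3.13, 0.265, 0.001]
force: [-0.6, -1.6, 0.4]
finger_gap: 0.0938
grasp_force: 0.0
```

```bash
python3 - <<'E'
from h import *
s=eyes.snapshot("wrist");np.save("w1.npy",s,allow_pickle=True);cv2.imwrite("pics/w1.png",s["image"][:,:,::-1])
R=np.array(s["R"]);print(s["fx"],np.round(R,3).tolist(),np.round(-R.T@s["t"],3));st=arm.get_state();print(st["ee_pos"],st["orientation"])
E
```

```text
378.6755179740362 [[-0.168, -0.986, 0.001], [-0.948, 0.162, 0.274], [-0.271, 0.046, -0.962]] [ 0.63  -0.042  0.482]
[ 0.5539183  -0.02678274  0.32170575] [-3.12945335e+00  2.62334777e-01  1.58795769e-03]
```

View pics/w1.png

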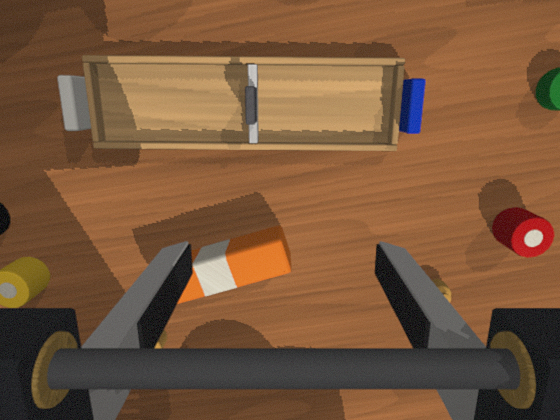

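The wrist view shows the whole tray, with corners near (83,57), (405,60), (397,150) and (94,148). The divider plate is at x≈252 from y 64 to 143, the tab is at (251,104), and the blue marker is at (412,105). I'll zoom for exact edges.

```bash
python3 - <<'E'
from h import *
s=np.load("w1.npy",allow_pickle=True).item()
t=cv2.resize(s["image"][45:165,50:435],None,fx=2,fy=2,interpolation=cv2.INTER_CUBIC)
cv2.imwrite("pics/w1c.png",t[:,:,::-1])
print(s["image"][104,236:270].tolist())
print([ (x[0],x[1],x[2]) for x in blobs(s,(0,0,0),(180,90,110),30,(240,75,265,135))[0]],[ (x[0],x[1],x[2]) for x in blobs(s,(0,0,120),(180,70,255),30,(240,55,265,155))[0]])
E
```

```text
[[189, 153, 101], [188, 151, 99], [183, 143, 94], [174, 140, 95], [159, 124, 88], [109, 88, 60], [107, 86, 60], [111, 89, 63], [101, 77, 53], [75, 66, 59], [78, 76, 77], [88, 86, 89], [86, 85, 86], [83, 81, 83], [91, 87, 90], [89, 83, 85], [87, 85, 85], [78, 74, 77], [68, 71, 67], [52, 50, 55], [72, 71, 71], [126, 116, 108], [164, 137, 104], [191, 151, 100], [188, 151, 103], [185, 147, 98], [185, 147, 99], [187, 147, 101], [186, 146, 97], [187, 147, 103], [188, 151, 101], [192, 152, 104], [184, 145, 97], [190, 151, 101]]
[(446, array([250.4, 104.6]), [245, 86, 12, 39])] [(243, array([253.1,  77. ]), [247, 64, 11, 47]), (186, array([253.3, 132.8]), [249, 120, 10, 24])]
```

View pics/w1c.png

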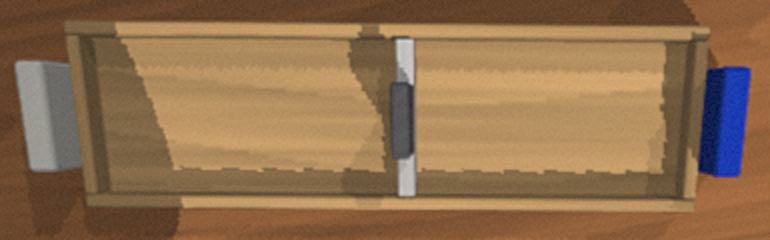

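```bash
cat > m3.py <<'E'
from h import *
s=np.load("w1.npy",allow_pickle=True).item();T=np.load("top.npy",allow_pickle=True).item();S=np.load("side.npy",allow_pickle=True).item()
f=lambda x,y:(50+x/2-.25,45+y/2-.25)
c=np.array([onz(s,f(*p),.024)[:2] for p in((66,22),(709,28),(694,210),(88,205))])
print(np.round(c,4),"sides",[round(np.linalg.norm(c[i]-c[(i+1)%4]),4) for i in range(4)])
o=c.mean(0);d=c[0]+c[3]-c[1]-c[2];yaw=np.arctan2(-d[0],d[1]);print("tray",np.round(o,4),"yaw",round(yaw,4),"yaw_w",[round(np.arctan2(-(c[a]-c[b])[0],(c[a]-c[b])[1]),3) for a,b in((0,1),(3,2))])
ux=np.array([np.cos(yaw),np.sin(yaw)]);uy=np.array([-np.sin(yaw),np.cos(yaw)])
def loc(X):X=np.array(X)[:2]-o;return np.round([X@ux,X@uy],4)
tab=f(401,120.5)
X=onz(s,tab,.066);print("tab z66",X,loc(X))
X,e=tri(s,tab,S,(307.9,210.));print("tab tri",X,e)
for p in((405,38),(405,195)):X=onz(s,f(*p),.027);print("plate",X,loc(X))
for p in((735,68),(727,177),(736,122)):X=onz(s,f(*p),.05);print("blue",loc(X))
hsv=cv2.cvtColor(s["image"],cv2.COLOR_RGB2HSV)
E
python3 m3.py
```

```text
[[ 0.7114  0.1735]
 [ 0.647  -0.1848]
 [ 0.5454 -0.1674]
 [ 0.6099  0.1926]] sides [np.float64(0.3641), np.float64(0.1031), np.float64(0.3658), np.float64(0.1032)]
tray [0.6284 0.0035] yaw -0.1776 yaw_w [np.float64(-0.178), np.float64(-0.177)]
tab z66 [ 0.62688   -0.0065388  0.066    ] [ 0.0002 -0.0101]
tab tri [ 0.62618959 -0.00530912  0.05377177] 0.0012556005610614798
plate [ 0.67050624 -0.01406434  0.027     ] [ 0.0445 -0.0098]
plate [0.58394604 0.00272131 0.027     ] [-0.0437 -0.0086]
blue [ 0.029  -0.1903]
blue [-0.0294 -0.192 ]
blue [ 0.0006 -0.1939]
```

Request:
{"op": "servo_tool", "data": {"moves": [0.144,0.044,-0.4,0,0,0.144,0.044,-0.4,0,0,0.144,0.044,-0.4,0,0,0.144,0.044,-0.4,0,0,0.144,0.044,-0.4,0,0,0.144,0.044,-0.45,0,0,0.144,0.044,-0.5,0,0,0.144,0.044,-0.545,0,0], "force": 15}}

```text
t: 2.25
ee_pos: [0.6224, -0.0101, 0.0477]
orientation: [-3.13, 0.268, 0.003]
force: [0.2, -0.2, 0.8]
finger_gap: 0.0476
grasp_force: 0.0
```

Request:
{"op": "servo_tool", "data": {"moves": [0,0,0,0,-0.9,0,0,0,0,-0.9,0,0,0,0,-0.9,0,0,0,0,-0.9,0,0,0,0,-0.9], "force": 15}}

```text
t: 2.67
ee_pos: [0.6238, -0.0101, 0.052]
orientation: [-3.13, 0.268, -0.004]
force: [1.1, 1.1, 1.1]
finger_gap: 0.0168
grasp_force: 1.0
```

Request:
{"op": "servo_tool", "data": {"moves": [0,0,0,0,-1,0,0,0,0,-1,0,0,0,0,-1,0.003,0.018,0,0,-1,0.006,0.036,0,0,-1,0.01,0.056,0,0,-1,0.0135,0.076,0,0,-1,0.017,0.096,0,0,-1], "force": 15}}

```text
t: 3.33
ee_pos: [0.6323, 0.0378, 0.0516]
orientation: [3.13, -0.268, 0.003]
force: [-0.7, -2.0, 7.3]
finger_gap: 0.0098
grasp_force: 15.0
```

```bash
python3 -c "
from h import *
s=arm.get_state();print(s['ee_pos'],s['force'],s['finger_gap'],s['grasp_force'])"
```

```text
[0.6322922  0.03780668 0.05160645] [-0.70231608 -2.02224343  7.3155144 ] 0.009834239114342676 14.999620020389557
```

Request:
{"op": "servo_tool", "data": {"moves": [0,0,0,0,1,0,0,0,0,1,0,0,0.02,0,1,0,0,0.1,0,1,-0.04,0,0.2,0.08,1,-0.1,0,0.3,0.16,1,-0.16,0,0.38,0.24,1,-0.2,0,0.46,0.32,1]}}

```text
t: 4.0
ee_pos: [0.5498, 0.0373, 0.2478]
orientation: [3.098, 0.523, -0.0]
force: [0.1, 0.1, -0.5]
finger_gap: 0.0598
grasp_force: 0.0
```

Request:
{"op": "servo_tool", "data": {"moves": [-0.08,-0.03,0.04,0.08,1,-0.14,-0.06,0.04,0.16,1,-0.18,-0.076,0.04,0.24,1,-0.18,-0.076,0.04,0.32,1,-0.18,-0.076,0.04,0.4,1,-0.18,-0.076,0.04,0.48,1,-0.18,-0.076,0.04,0.56,1,-0.18,-0.076,0.04,0.64,1]}}

```text
t: 4.67
ee_pos: [0.4611, -0.0006, 0.2665]
orientation: [2.467, 1.944, 0.001]
force: [0.2, -0.1, 0.1]
finger_gap: 0.094
grasp_force: 0.0
```

Request:
{"op": "servo_tool", "data": {"moves": [0,0,0,0.08,1,0,0,0,0.16,1,0,0,0,0.21,1,0,0,0,0.21,1]}}

```text
t: 5.0
ee_pos: [0.4612, -0.0006, 0.2664]
orientation: [2.117, 2.32, 0.0]
force: [-0.2, -0.9, -0.6]
finger_gap: 0.0941
grasp_force: 0.0
```

```bash
python3 - <<'E'
from h import *
s=eyes.snapshot("wrist");np.save("w2.npy",s,allow_pickle=True);cv2.imwrite("pics/w2.png",s["image"][:,:,::-1])
st=arm.get_state();print(st["ee_pos"],st["orientation"])
E
```

```text
[ 0.46126616 -0.00050583  0.26633849] [2.12327051e+00 2.31482742e+00 4.33196568e-04]
```

View pics/w2.png

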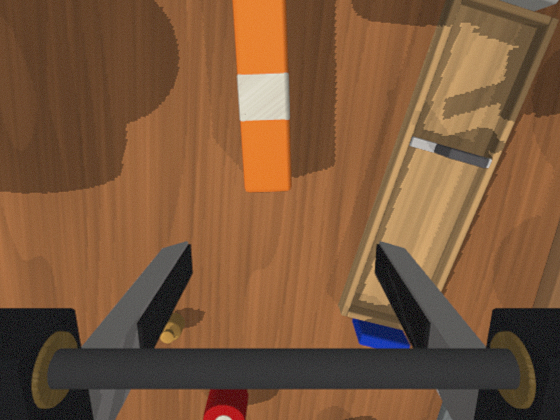

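The wrist view shows the loaf from above. Its near end is at (246,191) to (290,190) and its band at rows 74–120, about (264,97). The divider now stands clear of the middle, at about (450,152).

```bash
cat > m4.py <<'E'
from h import *
s=np.load("w2.npy",allow_pickle=True).item();T=np.load("top.npy",allow_pickle=True).item()
o=blobs(s,(4,190,120),(18,255,255),500,(200,0,320,210));print([(a,c,b) for a,c,b in o[0]])
w=blobs(s,(0,0,110),(180,70,255),500,(200,50,320,140))[0];print(w)
m=o[1]|blobs(s,(0,0,110),(180,70,255),500,(200,50,320,140))[1]
m=cv2.morphologyEx(m,cv2.MORPH_OPEN,np.ones((5,5)))
L=[];Rr=[]
for v in range(10,180,5):
    x=np.where(m[v])[0];L.append(onz(s,(x[0]-.5,v),.058)[:2]);Rr.append(onz(s,(x[-1]+.5,v),.058)[:2])
L=np.array(L);Rr=np.array(Rr);C=(L+Rr)/2
vx,vy,x0,y0=cv2.fitLine(C.astype(np.float32),cv2.DIST_HUBER,0,1e-4,1e-4).ravel()
print("ang",np.arctan2(vy,vx),[np.arctan2(*np.polyfit(q[:,1],q[:,0],1)[:1],1) for q in(L,Rr)],"width",np.linalg.norm(L-Rr,axis=1)[[0,10,20,30]])
y=np.where(m[:,268])[0].max()+.5
e=onz(s,(268,y),.058);b=onz(s,w[0][1],.058);print("end",e,"band",b,"half",np.linalg.norm(e-b))
print("tri",tri(s,w[0][1],T,(225,248.1)))
E
python3 m4.py
```

```text
[(3794, array([260.2,  35.7]), [232, 0, 56, 74]), (3381, array([266. , 155.3]), [240, 120, 51, 72])]
[(2330, array([263.4,  96.5]), [237, 73, 53, 48])]
ang -1.4448723 [np.float64(-0.127196680933439), np.float64(-0.1259002307028063)] width [0.04675547 0.04652176 0.04816026 0.04600319]
end [ 0.44579442 -0.01365276  0.058     ] band [0.43414008 0.07720169 0.058     ] half 0.09159887617114909
tri (array([0.4346577 , 0.07704513, 0.06172068]), np.float64(0.000752594099621269))
```

Request:
{"op": "servo_tool", "data": {"moves": [-0.0535,0.1,0,0.025,1,-0.0535,0.155,0,0.025,1,-0.0535,0.155,-0.1,0.025,1,-0.0535,0.155,-0.18,0.025,1,-0.0535,0.155,-0.25,0.025,1,-0.0535,0.155,-0.32,0.025,1,-0.0535,0.155,-0.39,0.025,1,-0.0535,0.155,-0.447,0.025,1], "force": 30}}

```text
t: 5.72
ee_pos: [0.4339, 0.0771, 0.0404]
orientation: [-2.079, -2.354, 0.001]
force: [0.4, -0.0, -0.2]
finger_gap: 0.0941
grasp_force: 0.0
```

Request:
{"op": "servo_tool", "data": {"moves": [0,0,0,0,-0.3,0,0,0,0,-0.3,0,0,0,0,-0.3,0,0,0,0,-0.3,0,0,0,0,-0.3,0,0,0,0,-0.3,0,0,0,0,-0.3,0,0,0,0,-0.3], "force": 30}}

```text
t: 6.38
ee_pos: [0.4351, 0.0774, 0.0429]
orientation: [2.075, 2.358, 0.001]
force: [-0.3, 0.3, 7.0]
finger_gap: 0.048
grasp_force: 30.0
```

Request:
{"op": "servo_tool", "data": {"moves": [0,0,0.06,0,-0.3,0,0,0.13,0,-0.3,0.02,-0.02,0.2,-0.03,-0.3,0.08,-0.07,0.2,-0.08,-0.3,0.14,-0.12,0.2,-0.13,-0.3,0.2,-0.17,0.2,-0.194,-0.3,0.26,-0.22,0.2,-0.194,-0.3,0.31,-0.26,0.2,-0.194,-0.3], "force": 30}}

```text
t: 7.05
ee_pos: [0.5908, -0.0546, 0.1416]
orientation: [-2.41, -2.014, 0.001]
force: [0.5, -0.0, -4.4]
finger_gap: 0.0477
grasp_force: 30.0
```

Request:
{"op": "servo_tool", "data": {"moves": [0.03,-0.02,0,0,-0.3,0.05,-0.032,0,0,-0.3,0.05,-0.032,0,0,-0.3,0.05,-0.032,0,0,-0.3], "force": 30}}

```text
t: 7.38
ee_pos: [0.6141, -0.0686, 0.1412]
orientation: [-2.408, -2.015, 0.002]
force: [-0.2, 0.3, -5.2]
finger_gap: 0.0478
grasp_force: 30.0
```

```bash
python3 - <<'E'
from h import *
s=eyes.snapshot("side");np.save("s3.npy",s,allow_pickle=True);cv2.imwrite("pics/s3.png",cv2.resize(s["image"][120:420,180:480],None,fx=2,fy=2)[:,:,::-1])
st=arm.get_state();print(st["ee_pos"],st["orientation"],st["finger_gap"],2*np.arctan2(st["orientation"][1],st["orientation"][0]))
E
```

```text
[ 0.61393794 -0.0682266   0.14157789] [-2.40811204e+00 -2.01544307e+00  1.59962802e-03] 0.047689816618434244 -4.889460335523002
```

View pics/s3.png

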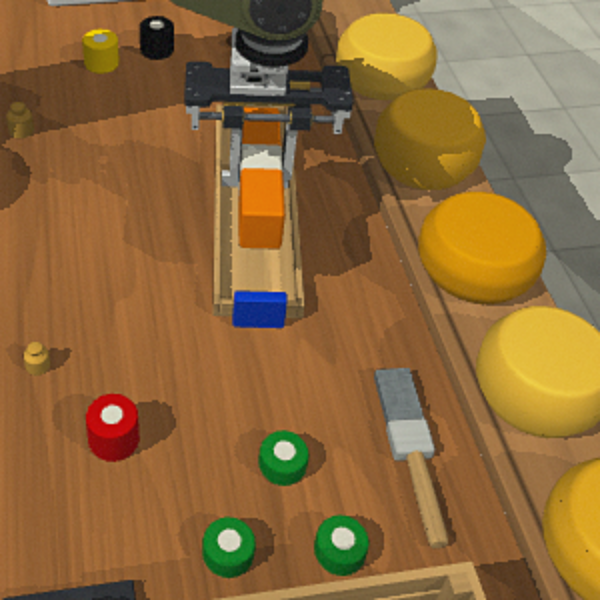

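The loaf hangs lined up over the tray, clear of the blue end. I'll lower it now.

Request:
{"op": "servo_tool", "data": {"moves": [0.002,0,-0.05,0,-0.3,0.002,0,-0.1,0,-0.3,0.002,0,-0.14,0,-0.3,0.002,0,-0.165,0,-0.3,0.002,0,-0.178,0,-0.3,0.002,0,-0.185,0,-0.3,0.002,0,-0.185,0,-0.3]}}

```text
t: 8.02
ee_pos: [0.6157, -0.0684, 0.0501]
orientation: [2.409, 2.016, 0.0]
force: [-0.6, 0.1, -4.7]
finger_gap: 0.0479
grasp_force: 30.0
```

```bash
python3 -c "
from h import *
s=arm.get_state();print(s['ee_pos'],s['force'],s['finger_gap'],s['grasp_force'])"
```

```text
[ 0.61573252 -0.0684432   0.05005853] [-0.58235989  0.10119989 -4.74545625] 0.047893441791502595 29.998173415660858
```

Request:
{"op": "servo_tool", "data": {"moves": [0,0,-0.004,0,-0.3,0,0,-0.004,0,-0.3,0,0,-0.004,0,0.4,0,0,-0.004,0,0.4,0,0,-0.004,0,0.4,0,0,0.05,0,0.5,0,0,0.12,0,0.5,0,0,0.2,0,0.5]}}

```text
t: 8.68
ee_pos: [0.615, -0.0685, 0.1502]
orientation: [-2.408, -2.015, 0.002]
force: [0.7, -0.4, 0.9]
finger_gap: 0.0704
grasp_force: 0.0
```

Request:
{"op": "servo_tool", "data": {"moves": [-0.04,-0.06,0.08,0,0.5,-0.08,-0.12,0.14,0,0.5,-0.12,-0.18,0.2,0,0.6,-0.16,-0.24,0.2,0,0.6,-0.2,-0.3,0.2,0,0.6,-0.24,-0.36,0.2,0,0.6,-0.28,-0.42,0.2,0,0.6,-0.32,-0.48,0.2,0,0.6]}}

```text
t: 9.35
ee_pos: [0.4543, -0.3103, 0.2506]
orientation: [2.408, 2.015, 0.0]
force: [0.4, -0.3, 0.3]
finger_gap: 0.0753
grasp_force: 0.0
```

Request:
{"op": "servo_tool", "data": {"moves": [-0.04,-0.06,0,0,0.6,-0.08,-0.12,0,0,0.6,-0.11,-0.18,0,0,0.6,-0.11,-0.18,0,0,0.6,-0.11,-0.18,0,0,0.6]}}

```text
t: 9.77
ee_pos: [0.3999, -0.3997, 0.25]
orientation: [2.412, 2.013, 0.0]
force: [0.1, 0.2, 0.5]
finger_gap: 0.0754
grasp_force: 0.0
```

```bash
cat > w.py <<'E'
from h import *
import sys
n=sys.argv[1]
st=arm.get_state();s=eyes.snapshot("wrist");np.save(n+".npy",s,allow_pickle=True);cv2.imwrite(f"pics/{n}.png",s["image"][:,:,::-1])
print("ee",np.round(st["ee_pos"],4),"psi",np.round(2*np.arctan2(st["orientation"][1],st["orientation"][0])%(2*np.pi),3))
z=float(sys.argv[2])
for a,c,b in blobs(s,(0,0,110),(180,80,255),40)[0]:
    if a<3000 and c[1]<300: print(a,c,b,np.round(onz(s,c,z),4))
E
python3 w.py w4 .048
```

```text
ee [ 0.3999 -0.3997  0.25  ] psi 1.391
470 [283.5  90.1] [272, 78, 24, 25] [ 0.4141 -0.3157  0.048 ]
438 [462.3 114.4] [451, 103, 24, 24] [ 0.5741 -0.3668  0.048 ]
364 [500.2 203.2] [489, 193, 23, 21] [ 0.6068 -0.4601  0.048 ]
361 [397.6 208.3] [387, 198, 22, 21] [ 0.5059 -0.4471  0.048 ]
74 [368.7 257.5] [360, 241, 18, 34] [ 0.4713 -0.4949  0.048 ]
```

View pics/w4.png

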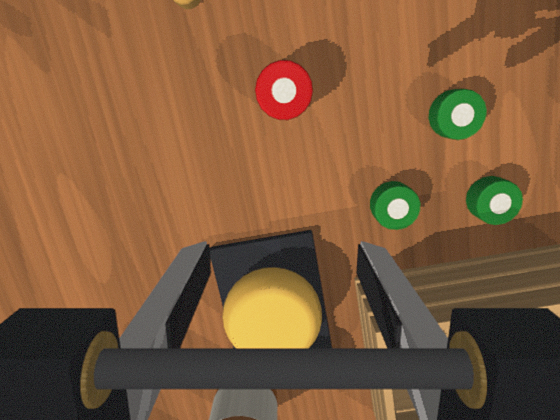

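Red's dot is at (283.5,90), which gives (0.414,-0.316) and agrees with the first measurement. The target green is at (462,114).

Request:
{"op": "servo_tool", "data": {"moves": [0.029,0.08,0,0,0.6,0.029,0.168,-0.02,0,0.6,0.029,0.168,-0.1,0,0.6,0.029,0.168,-0.18,0,0.6,0.029,0.168,-0.26,0,0.6,0.029,0.168,-0.33,0,0.6,0.029,0.168,-0.39,0,0.6,0.029,0.168,-0.42,0,0.6], "force": 15}}

```text
t: 10.48
ee_pos: [0.4148, -0.3123, 0.0366]
orientation: [-2.405, -2.016, 0.001]
force: [0.1, 0.5, -0.3]
finger_gap: 0.075
grasp_force: 0.0
```

Request:
{"op": "servo_tool", "data": {"moves": [0,0,0,0,-0.2,0,0,0,0,-0.2,0,0,0,0,-0.2,0,0,0,0,-0.2,0,0,0,0,-0.2,0,0,0,0,-0.2], "force": 15}}

```text
t: 10.98
ee_pos: [0.4161, -0.3149, 0.0415]
orientation: [2.407, 2.015, 0.001]
force: [1.8, 2.9, 8.4]
finger_gap: 0.0539
grasp_force: 15.0
```

```bash
python3 -c "
from h import *
s=arm.get_state();print(s['ee_pos'],s['force'],s['finger_gap'],s['grasp_force'])"
```

```text
[ 0.41610864 -0.31489073  0.04145506] [1.7924428  2.90603156 8.40232934] 0.05394223525201713 15.005009025335312
```

Request:
{"op": "servo_tool", "data": {"moves": [0,0,0.08,0,-0.2,0,0.01,0.16,0,-0.2,0.04,0.07,0.22,0,-0.2,0.075,0.13,0.24,0,-0.2,0.11,0.19,0.24,0,-0.2,0.145,0.25,0.24,0,-0.2,0.18,0.31,0.24,0,-0.2,0.215,0.37,0.24,0,-0.2]}}

```text
t: 11.65
ee_pos: [0.5233, -0.128, 0.1607]
orientation: [2.408, 2.015, 0.001]
force: [-0.1, -0.8, -2.7]
finger_gap: 0.0536
grasp_force: 15.0
```

Request:
{"op": "servo_tool", "data": {"moves": [0.035,0.06,0,0,-0.2,0.07,0.12,0,0,-0.2,0.105,0.18,0,0,-0.2,0.14,0.24,0,0,-0.2,0.175,0.3,0,0,-0.2,0.21,0.36,0,0,-0.2,0.235,0.407,0,0,-0.2,0.235,0.407,0,0,-0.2]}}

```text
t: 12.32
ee_pos: [0.6413, 0.0781, 0.1601]
orientation: [2.406, 2.021, 0.002]
force: [-0.8, -0.3, -1.2]
finger_gap: 0.0535
grasp_force: 15.0
```

```bash
python3 w.py w5 .048
```

```text
ee [0.6413 0.0781 0.1601] psi 1.397
2742 [287.   38.8] [242, 23, 91, 33] [0.6627 0.1928 0.048 ]
44 [335.3 243.2] [332, 240, 9, 10] [0.6746 0.043  0.048 ]
1722 [283.1 283.7] [259, 262, 49, 45] [0.629 0.016 0.048]
```

View pics/w5.png

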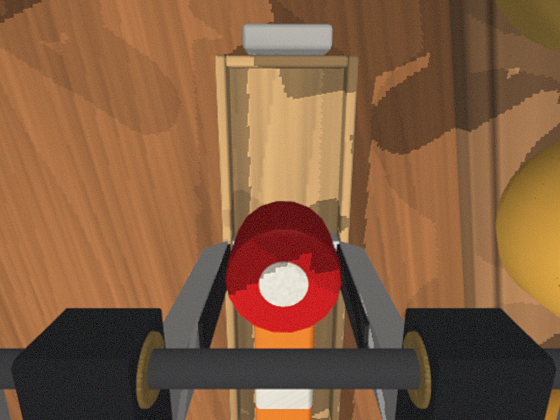

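Red hangs over the white-end compartment, centred between the walls, with its dot at (283,284). I'll lower and release it.

Request:
{"op": "servo_tool", "data": {"moves": [0,-0.01,-0.07,0,-0.2,0,-0.01,-0.14,0,-0.2,0,-0.01,-0.18,0,-0.2,0,-0.01,-0.205,0,-0.2,0,-0.01,-0.22,0,-0.2,0,-0.01,-0.226,0,-0.2,0,-0.01,-0.226,0,-0.2]}}

```text
t: 12.95
ee_pos: [0.6405, 0.0686, 0.0484]
orientation: [2.409, 2.016, 0.001]
force: [-2.6, 0.2, 2.2]
finger_gap: 0.054
grasp_force: 15.0
```

Request:
{"op": "servo_tool", "data": {"moves": [0,0,0,0,0.4,0,0,0,0,0.4,0,0,0,0,0.4,0,0,0.06,0,0.5,0,0,0.14,0,0.5,0,0,0.22,0,0.5,0,0,0.3,0,0.5,0,0,0.38,0,0.5]}}

```text
t: 13.62
ee_pos: [0.6399, 0.0687, 0.2393]
orientation: [2.409, 2.016, 0.001]
force: [0.0, -0.9, 1.2]
finger_gap: 0.0703
grasp_force: 0.0
```

Request:
{"op": "servo_tool", "data": {"moves": [-0.055,0.055,0.02,0,0.5,-0.11,0.11,0.02,0,0.5,-0.165,0.165,0.02,0,0.5,-0.22,0.22,0.02,0,0.5,-0.275,0.275,0.02,0,0.5,-0.33,0.33,0.02,0,0.5,-0.385,0.385,0.02,0,0.5,-0.4,0.4,0.02,0,0.5]}}

```text
t: 14.28
ee_pos: [0.4373, 0.2715, 0.2476]
orientation: [-2.406, -2.019, -0.002]
force: [-0.2, 0.4, 0.4]
finger_gap: 0.0707
grasp_force: 0.0
```

Request:
{"op": "servo_tool", "data": {"moves": [0,0,0,0,0.5]}}

```text
t: 14.37
ee_pos: [0.4388, 0.2704, 0.2475]
orientation: [2.406, 2.02, 0.002]
force: [0.3, -0.1, 0.3]
finger_gap: 0.0707
grasp_force: 0.0
```

```bash
python3 w.py w6 .048; cat >> h.py <<'E'
o=np.array([.6284,.0035]);ux=np.array([np.cos(-.178),np.sin(-.178)]);uy=np.array([-ux[1],ux[0]])
def loc(X):X=np.array(X)[:2]-o;return np.round([X@ux,X@uy],4)
def wor(x,y):return np.round(o+ux*x+uy*y,4)
E
python3 - <<'E'
from h import *
T=eyes.snapshot("top");cv2.imwrite("pics/t6.png",cv2.resize(T["image"][140:300,100:440],None,fx=2.3,fy=2.3,interpolation=cv2.INTER_CUBIC)[:,:,::-1])
for a,c,b in blobs(T,(0,0,120),(180,90,255),20,(180,150,330,215))[0]: print(a,c,np.round(onz(T,c,.053),4),loc(onz(T,c,.053)))
E
```

```text
ee [0.4388 0.2704 0.2475] psi 1.397
268 [552.1  13.5] [545, 0, 14, 29] [0.6921 0.3769 0.048 ]
526 [382.2  55.4] [370, 43, 25, 26] [0.5441 0.3685 0.048 ]
453 [287.9 101.4] [277, 90, 23, 24] [0.4549 0.3442 0.048 ]
1872 [507.6 211.3] [467, 198, 83, 28] [0.6519 0.2026 0.048 ]
2735 [168.4 299.4] [129, 241, 82, 107] [0.2954 0.166  0.048 ]
2453 [398.6 298.1] [358, 242, 80, 106] [0.5365 0.1251 0.048 ]
153 [496.1 288.1] [485, 284, 23, 10] [0.6389 0.119  0.048 ]
250 [187.1 169.2] [0.6603 0.1904 0.053 ] [-0.0017  0.1896]
164 [242.7 181.1] [0.6275 0.0303 0.053 ] [-0.0056  0.0262]
139 [202.6 174.4] [0.6457 0.1457 0.053 ] [-0.0081  0.143 ]
327 [277.  186.3] [ 0.6135 -0.0686  0.053 ] [-0.0019 -0.0736]
52 [317.6 194.3] [ 0.5915 -0.1857  0.053 ] [-0.0028 -0.1928]
```

View pics/t6.png

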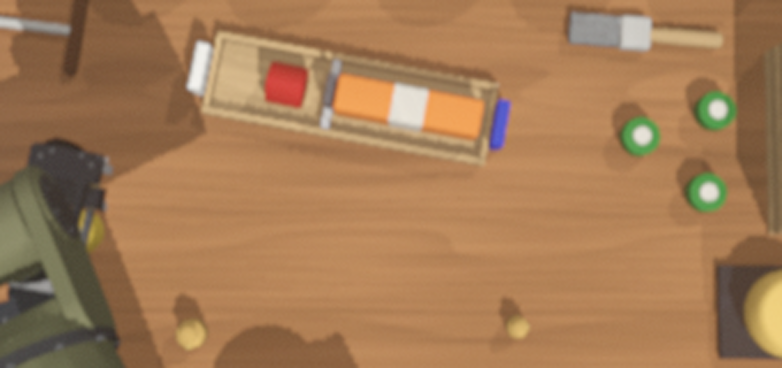

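Red has tipped over in its compartment: at (286,84) in this view it shows as a rectangle with no dot on top. Loaf and divider are fine. I'll go back for a close look.

Request:
{"op": "servo_tool", "data": {"moves": [0.05,-0.07,0,0,0.5,0.1,-0.14,0,0,0.5,0.15,-0.21,0,0,0.5,0.2,-0.28,0,0,0.5,0.25,-0.35,0,0,0.5,0.3,-0.42,0,0,0.5,0.35,-0.49,0,0,0.5,0.38,-0.534,0,0,0.5]}}

```text
t: 15.13
ee_pos: [0.6316, -0.0028, 0.2463]
orientation: [2.412, 2.013, -0.001]
force: [-0.0, 0.3, 0.7]
finger_gap: 0.0701
grasp_force: 0.0
```

Request:
{"op": "servo_tool", "data": {"moves": [0,0,0,0,0.5,0,0,0,0,0.5]}}

```text
t: 15.3
ee_pos: [0.6309, -0.0016, 0.2457]
orientation: [-2.413, -2.01, 0.002]
force: [-0.2, -0.1, 0.1]
finger_gap: 0.0705
grasp_force: 0.0
```

```bash
python3 w.py w7 .032;python3 - <<'E'
import cv2
a=cv2.imread("pics/w7.png")[0:240,180:400];cv2.imwrite("pics/w7c.png",cv2.resize(a,None,fx=2.5,fy=2.5))
E
```

```text
ee [ 0.6309 -0.0016  0.2457] psi 1.389
251 [248.6 147.1] [237, 142, 26, 11] [0.6015 0.036  0.032 ]
238 [314.6 147.3] [302, 142, 25, 11] [0.6653 0.0241 0.032 ]
1882 [280.9 254.4] [256, 234, 50, 41] [ 0.612  -0.0819  0.032 ]
```

View pics/w7c.png

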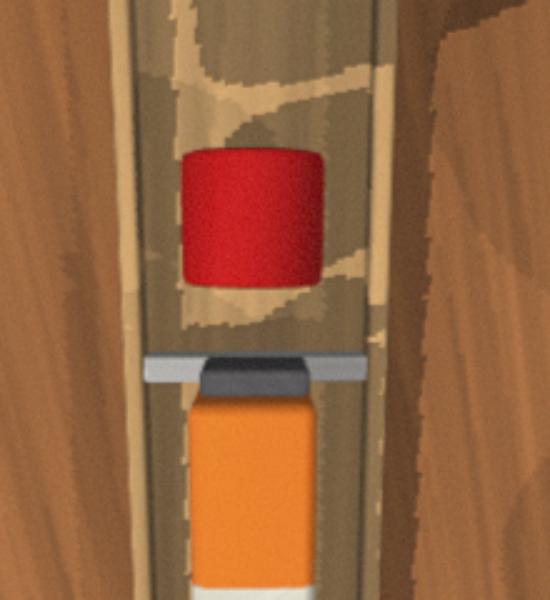

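Seen from above, red lies on its side with its axis along the tray, at crop rows 147–288 and columns 181–324, about 25 mm from the divider. Now I measure it and find which end has the dot.

```bash
python3 - <<'E'
from h import *
s=np.load("w7.npy",allow_pickle=True).item()
f=lambda x,y:(180+x/2.5-.3,y/2.5-.3)
for n,p,z in(("top end",(252,148),.058),("low end",(252,288),.058),("L",(181,218),.032),("R",(324,218),.032),("divL",(145,352),.027),("divR",(366,352),.027),("wallL in",(148,218),.024),("wallR in",(368,218),.024),("tab far top",(255,358),.066),("loaf",(252,402),.063)):
    X=onz(s,f(*p),z);print(n,np.round(X,4),loc(X))
w=np.load("w6.npy",allow_pickle=True).item()
print([(a,c,b) for a,c,b in blobs(w,(0,150,40),(6,255,255),20,(440,250,560,340))[0]])
S=eyes.snapshot("side")
print([(a,c,b) for a,c,b in blobs(S,(0,150,40),(6,255,255),20,(280,150,340,260))[0]],[(a,c,b) for a,c,b in blobs(S,(0,0,110),(180,90,255),8,(285,150,330,260))[0]])
E
```

```text
top end [0.647  0.1079 0.058 ] [-0.0002  0.1061]
low end [0.6384 0.0618 0.058 ] [-0.0005  0.0592]
L [0.6164 0.0908 0.032 ] [-0.0273  0.0837]
R [0.6694 0.081  0.032 ] [0.0266 0.0836]
divL [0.5916 0.0438 0.027 ] [-0.0433  0.0331]
divR [0.6779 0.0279 0.027 ] [0.0444 0.0328]
wallL in [0.6033 0.0933 0.024 ] [-0.0407  0.084 ]
wallR in [0.6866 0.078  0.024 ] [0.0441 0.0837]
tab far top [0.6352 0.0381 0.066 ] [0.0005 0.0352]
loaf [0.6311 0.0222 0.063 ] [-0.0006  0.0189]
[(762, array([493.8, 296.6]), [466, 279, 59, 30])]
[(237, array([306.1, 189.4]), [297, 181, 20, 22])] [(27, array([295.3, 152.3]), [293, 150, 5, 7]), (214, array([306.5, 166.8]), [296, 162, 22, 11]), (50, array([294.5, 210.7]), [291, 207, 8, 9]), (13, array([320.8, 209.5]), [318, 209, 7, 2]), (253, array([308., 227.]), [298, 221, 21, 22])]
```

Request:
{"op": "servo_tool", "data": {"moves": [0.01,0.07,0,0,0.5,0.02,0.14,-0.03,0,0.5,0.031,0.215,-0.1,0,0.5,0.031,0.215,-0.18,0,0.5,0.031,0.215,-0.26,0,0.5,0.031,0.215,-0.32,0,0.5,0.031,0.215,-0.35,0,0.5,0.031,0.215,-0.37,0,0.5], "force": 4}}

```text
t: 16.07
ee_pos: [0.6443, 0.1101, 0.0595]
orientation: [-2.406, -2.017, 0.004]
force: [0.2, -0.4, 0.3]
finger_gap: 0.0704
grasp_force: 0.0
```

Request:
{"op": "servo_tool", "data": {"moves": [0,0,-0.016,0,0.5,0,0,-0.029,0,0.5,0,0,-0.029,0,0.5,0,0,-0.029,0,0.5]}}

```text
t: 16.4
ee_pos: [0.6461, 0.1094, 0.0482]
orientation: [2.409, 2.016, 0.002]
force: [-0.6, -0.1, 0.1]
finger_gap: 0.0705
grasp_force: 0.0
```

Request:
{"op": "servo_tool", "data": {"moves": [0,-0.006,-0.004,0,0.5,0,-0.006,-0.004,0,0.5,0,-0.006,-0.004,0,-0.2,0,-0.006,-0.004,0,-0.2,0,-0.006,-0.004,0,-0.2,0,-0.006,-0.004,0,-0.2,0,-0.006,-0.004,0,-0.2,0,-0.006,-0.004,0,-0.2], "force": 4}}

```text
t: 17.07
ee_pos: [0.6459, 0.1064, 0.0455]
orientation: [2.409, 2.016, 0.001]
force: [0.7, -0.2, 1.9]
finger_gap: 0.0541
grasp_force: 4.0
```

Request:
{"op": "servo_tool", "data": {"moves": [0,0,0.005,0,-0.2,0,0,0.012,0,-0.2,0,0,0.02,0,-0.2,0,0,0.03,0,-0.2,0,0,0.045,0,-0.2,0,0,0.06,0,-0.2,0,0,0.075,0,-0.2,0,0,0.09,0,-0.2], "force": 4}}

```text
t: 17.73
ee_pos: [0.6458, 0.1064, 0.0914]
orientation: [2.409, 2.016, 0.001]
force: [-0.7, 0.8, -1.8]
finger_gap: 0.054
grasp_force: 4.0
```

```bash
python3 w.py w8 .09; python3 - <<'E'
from h import *
w=np.load("w8.npy",allow_pickle=True).item()
print([(a,c,b) for a,c,b in blobs(w,(0,150,30),(8,255,255),50)[0]])
S=eyes.snapshot("side")
print([(a,c,b) for a,c,b in blobs(S,(0,150,30),(8,255,255),20,(270,130,350,260))[0]])
E
```

```text
ee [0.6458 0.1064 0.0914] psi 1.394
42 [342.7 248.9] [340, 241, 7, 17] [0.6735 0.1142 0.09  ]
53 [219.4 257.9] [213, 245, 13, 25] [0.6169 0.1198 0.09  ]
1538 [283.1 267.8] [261, 246, 45, 44] [0.645  0.1097 0.09  ]
[(4536, array([283.6, 263.4]), [229, 206, 108, 112])]
[(304, array([306.4, 181.9]), [297, 170, 21, 25])]
```

The dot now faces up in the wrist view (blob at (283,268), 45x44 px), so red has swung nearly upright. I'll set it down gently.

Request:
{"op": "servo_tool", "data": {"moves": [0,0,-0.015,0,-0.2,0,0,-0.03,0,-0.2,0,0,-0.042,0,-0.2,0,0,-0.05,0,-0.2,0,0,-0.056,0,-0.2,0,0,-0.06,0,-0.2,0,0,-0.064,0,-0.2,0,0,-0.064,0,-0.2]}}

```text
t: 18.5
ee_pos: [0.6457, 0.1065, 0.0581]
orientation: [-2.409, -2.016, -0.0]
force: [-0.3, -0.4, 0.3]
finger_gap: 0.0532
grasp_force: 3.9
```

```bash
python3 w.py w9 .053; python3 -c "
from h import *
s=arm.get_state();print(s['ee_pos'],s['force'],s['finger_gap'],s['grasp_force'])"
```

```text
ee [0.6457 0.1065 0.0581] psi 1.394
829 [200.8 289.2] [176, 241, 52, 107] [0.6033 0.1039 0.053 ]
63 [343.9 248.8] [339, 241, 12, 16] [0.6743 0.1126 0.053 ]
255 [365.2 268.5] [345, 247, 38, 42] [0.6829 0.1008 0.053 ]
99 [355.8 270.1] [348, 260, 16, 23] [0.6784 0.1008 0.053 ]
1470 [283.  290.1] [261, 270, 45, 41] [0.6424 0.0964 0.053 ]
48 [372.8 296.2] [365, 290, 15, 15] [0.6848 0.0855 0.053 ]
[0.64565492 0.10652024 0.05806727] [-0.73098994 -0.7673184   0.89086174] 0.053573891017991336 3.9499182254076004
```

Request:
{"op": "servo_tool", "data": {"moves": [0,0,0,0,0.4,0,0,0,0,0.4,0,0,0,0,0.4,-0.004,-0.01,0,0,0.4,-0.004,-0.0206,0,0,0.4,-0.004,-0.0206,0,0,0.4,-0.004,-0.0206,-0.01,0,0.4,-0.004,-0.0206,-0.018,0,0.4], "force": 15}}

```text
t: 19.22
ee_pos: [0.6438, 0.0959, 0.049]
orientation: [2.409, 2.016, 0.0]
force: [-0.3, 0.1, 0.2]
finger_gap: 0.0659
grasp_force: 0.0
```

```bash
python3 w.py w10 .053
```

```text
ee [0.6438 0.0959 0.049 ] psi 1.393
73 [363.  247.8] [351, 241, 21, 18] [0.6799 0.105  0.053 ]
238 [198.8 264.1] [187, 248, 25, 40] [0.6065 0.1102 0.053 ]
48 [380.6 258.3] [373, 248, 16, 24] [0.687  0.0986 0.053 ]
1687 [283.1 278.7] [259, 257, 49, 44] [0.6424 0.0964 0.053 ]
103 [368.1 268.3] [359, 257, 22, 23] [0.681  0.0948 0.053 ]
183 [179.6 286.1] [169, 265, 20, 44] [0.5953 0.1011 0.053 ]
126 [387.  290.3] [373, 279, 30, 22] [0.6882 0.0823 0.053 ]
```

Request:
{"op": "servo_tool", "data": {"moves": [0,0,0,0,-0.2,0,0,0,0,-0.2,0,0,0,0,-0.2,0,0,0,0,-0.2,0,0,0.004,0,-0.2,-0.003,-0.016,0.006,0,-0.2,-0.006,-0.032,0.006,0,-0.2,-0.0083,-0.046,0.006,0,-0.2], "force": 15}}

```text
t: 19.93
ee_pos: [0.6393, 0.072, 0.0524]
orientation: [2.409, 2.016, -0.0]
force: [0.3, -0.4, -2.8]
finger_gap: 0.0536
grasp_force: 15.0
```

```bash
python3 w.py w11 .056; python3 -c "
from h import *
s=arm.get_state();print(s['force'],s['finger_gap'],s['grasp_force'],loc(s['ee_pos']))"
```

```text
ee [0.6393 0.072  0.0524] psi 1.394
2075 [289.4   7.1] [219, 0, 143, 16] [0.66   0.1819 0.056 ]
2055 [192.9 298.1] [164, 241, 64, 107] [0.5952 0.0699 0.056 ]
1918 [373.3 295.2] [339, 241, 64, 107] [0.6774 0.0567 0.056 ]
1683 [283.1 279. ] [259, 257, 49, 45] [0.638  0.0721 0.056 ]
[ 1.40613814 -1.36651847 -1.43474919] 0.05424525594761526 14.99925121665001 [-0.0012  0.0681]
```

Request:
{"op": "servo_tool", "data": {"moves": [0,0,-0.004,0,-0.2,0,0,-0.006,0,-0.2,0,0,-0.006,0,0.4,0,0,-0.006,0,0.4,0,0,-0.006,0,0.4,0,0,0,0,0.4,0,0,0.03,0,0.4,0,0,0.1,0,0.4]}}

```text
t: 20.65
ee_pos: [0.6376, 0.073, 0.0989]
orientation: [-2.406, -2.014, 0.009]
force: [-0.5, -0.2, -0.8]
finger_gap: 0.0659
grasp_force: 0.0
```

```bash
python3 w.py w12 .053; python3 -c "
from h import *
s=arm.get_state();print(s['force'],s['finger_gap'],s['grasp_force'],loc(s['ee_pos']))"
```

```text
ee [0.6376 0.073  0.0989] psi 1.394
1055 [287.1 239.3] [269, 222, 38, 36] [0.6381 0.0729 0.053 ]
42 [355.  249.6] [351, 241, 9, 19] [0.6761 0.0597 0.053 ]
511 [243.6 284.3] [225, 278, 41, 14] [0.6073 0.0489 0.053 ]
415 [334.4 284.6] [298, 278, 56, 14] [0.6611 0.0393 0.053 ]
[ 0.88702366 -0.03008705  6.70105726] 0.06597056667463655 0.0 [0.0002 0.071 ]
```

Red now stands upright: its dot is at (0.638,0.073), the right height, 70 mm along the tray. Next is yellow.

Request:
{"op": "servo_tool", "data": {"moves": [0,0,0.08,0,0.4,-0.04,0.06,0.14,0,0.4,-0.08,0.12,0.16,0,0.4,-0.12,0.18,0.16,0,0.4,-0.16,0.24,0.16,0,0.4,-0.2,0.3,0.16,0,0.4,-0.24,0.36,0.16,0,0.4,-0.28,0.42,0.16,0,0.4]}}

```text
t: 21.37
ee_pos: [0.4984, 0.2845, 0.1829]
orientation: [2.409, 2.016, 0.002]
force: [0.8, 0.3, -0.4]
finger_gap: 0.0657
grasp_force: 0.0
```

Request:
{"op": "servo_tool", "data": {"moves": [-0.04,0.06,0,0,0.4,-0.086,0.122,0,0,0.4,-0.086,0.122,0,0,0.4,-0.086,0.122,0,0,0.4]}}

```text
t: 21.7
ee_pos: [0.4556, 0.3455, 0.1827]
orientation: [2.406, 2.02, 0.001]
force: [-0.4, 0.1, 0.7]
finger_gap: 0.0655
grasp_force: 0.0
```

```bash
python3 w.py w13 .048
```

```text
ee [0.4556 0.3455 0.1827] psi 1.397
121 [168.3   1.4] [153, 0, 37, 5] [0.3998 0.5014 0.048 ]
647 [391.7 152. ] [378, 138, 29, 29] [0.5441 0.3687 0.048 ]
546 [284.3 200.8] [271, 188, 27, 26] [0.455  0.3443 0.048 ]
2908 [392.3 299.2] [352, 241, 77, 107] [0.5324 0.2404 0.048 ]
```

Request:
{"op": "servo_tool", "data": {"moves": [-0.001,-0.0024,-0.06,0,0.4,-0.001,-0.0024,-0.13,0,0.4,-0.001,-0.0024,-0.19,0,0.4,-0.001,-0.0024,-0.24,0,0.4,-0.001,-0.0024,-0.265,0,0.4,-0.001,-0.0024,-0.28,0,0.4,-0.001,-0.0024,-0.28,0,0.4,-0.001,-0.0024,-0.28,0,-0.2], "force": 15}}

```text
t: 22.42
ee_pos: [0.4569, 0.3429, 0.0434]
orientation: [2.41, 2.015, 0.002]
force: [-0.7, -0.0, -0.2]
finger_gap: 0.0616
grasp_force: 0.0
```

Request:
{"op": "servo_tool", "data": {"moves": [0,0,0,0,-0.2,0,0,0,0,-0.2,0,0,0,0,-0.2,0,0,0,0,-0.2]}}

```text
t: 22.75
ee_pos: [0.4568, 0.3432, 0.0438]
orientation: [2.409, 2.016, 0.004]
force: [0.4, -2.0, 7.2]
finger_gap: 0.054
grasp_force: 15.0
```

```bash
python3 w.py w14 .048
```

```text
ee [0.4568 0.3432 0.0438] psi 1.394
2107 [478.3 192.3] [452, 167, 53, 51] [0.5442 0.3689 0.048 ]
1673 [283.3 277.3] [260, 256, 48, 44] [0.4557 0.3445 0.048 ]
```

Request:
{"op": "servo_tool", "data": {"moves": [0,0,0.06,0,-0.2,0,0,0.13,0,-0.2,0.04,-0.043,0.2,0,-0.2,0.09,-0.097,0.24,0,-0.2,0.145,-0.156,0.24,0,-0.2,0.2,-0.215,0.24,0,-0.2,0.255,-0.274,0.24,0,-0.2,0.31,-0.333,0.24,0,-0.2]}}

```text
t: 23.47
ee_pos: [0.6122, 0.1746, 0.1631]
orientation: [2.409, 2.016, 0.001]
force: [1.3, -0.2, -2.2]
finger_gap: 0.0533
grasp_force: 15.0
```

Request:
{"op": "servo_tool", "data": {"moves": [0.05,-0.053,0,0,-0.2,0.08,-0.085,0,0,-0.2,0.08,-0.085,0,0,-0.2,0.08,-0.085,0,0,-0.2,0.08,-0.085,0,0,-0.2]}}

```text
t: 23.88
ee_pos: [0.6506, 0.1344, 0.1624]
orientation: [-2.409, -2.016, 0.0]
force: [0.3, -0.4, -1.4]
finger_gap: 0.0538
grasp_force: 15.0
```

```bash
python3 w.py w15 .167;  python3 -c "
from h import *
s=arm.get_state();print(s['ee_pos'],loc(s['ee_pos']),wor(-.001,.133))"
```

```text
ee [0.6506 0.1344 0.1624] psi 1.394
2072 [287.5 122.7] [245, 110, 85, 26] [0.6632 0.2029 0.167 ]
1678 [283.3 277.3] [260, 256, 48, 44] [0.6495 0.1359 0.167 ]
[0.65048798 0.13480332 0.16255849] [-0.0015  0.1331] [0.651  0.1346]
```

Aligned. Lower to 0.049.

Request:
{"op": "servo_tool", "data": {"moves": [0,0,-0.06,0,-0.2,0,0,-0.12,0,-0.2,0,0,-0.17,0,-0.2,0,0,-0.2,0,-0.2,0,0,-0.215,0,-0.2,0,0,-0.222,0,-0.2,0,0,-0.226,0,-0.2,0,0,-0.226,0,-0.2]}}

```text
t: 24.6
ee_pos: [0.6513, 0.1343, 0.0502]
orientation: [2.408, 2.016, 0.002]
force: [0.9, 0.1, -1.4]
finger_gap: 0.0536
grasp_force: 15.0
```

```bash
python3 w.py w16 .054;  python3 -c "
from h import *
s=arm.get_state();print(s['ee_pos'],s['force'],loc(s['ee_pos']))"
```

```text
ee [0.6513 0.1343 0.0502] psi 1.394
1684 [283.1 277.3] [259, 256, 49, 44] [0.6501 0.1354 0.054 ]
[0.65148949 0.13416375 0.0505207 ] [-0.35998074 -0.41087535 -1.05635152] [-0.0004  0.1327]
```

Request:
{"op": "servo_tool", "data": {"moves": [0,0,-0.003,0,-0.2,0,0,-0.003,0,-0.2,0,0,-0.003,0,0.4,0,0,-0.003,0,0.4,0,0,-0.003,0,0.4,0,0,0.005,0,0.4,0,0,0.03,0,0.4,0,0,0.1,0,0.4]}}

```text
t: 25.32
ee_pos: [0.6491, 0.1335, 0.0961]
orientation: [-2.406, -2.014, 0.01]
force: [-0.5, 0.5, -1.0]
finger_gap: 0.0661
grasp_force: 0.0
```

Request:
{"op": "servo_tool", "data": {"moves": [0,0,0.08,0,0.5,0,0,0.16,0,0.5,0,0,0.2,0,0.5,0,0,0.2,0,0.5]}}

```text
t: 25.65
ee_pos: [0.6526, 0.1341, 0.2067]
orientation: [2.405, 2.013, 0.013]
force: [-0.6, 0.4, 1.1]
finger_gap: 0.0706
grasp_force: 0.0
```

```bash
python3 w.py w17 .053; python3 - <<'E'
from h import *
w=np.load("w17.npy",allow_pickle=True).item()
for a,c,b in blobs(w,(0,0,110),(180,80,255),40)[0]: 
    if 240<c[0]<330: print(c,loc(onz(w,c,.053)))
E
```

```text
ee [0.6526 0.1341 0.2067] psi 1.394
1509 [282.5 120. ] [246, 109, 74, 22] [0.663 0.195 0.053]
494 [280.5 193.4] [268, 182, 26, 24] [0.6505 0.135  0.053 ]
435 [279.3 261.9] [268, 251, 24, 23] [0.6381 0.0727 0.053 ]
230 [250.  290.9] [237, 286, 27, 10] [0.6064 0.049  0.053 ]
222 [314.9 290.8] [302, 286, 26, 10] [0.6652 0.0383 0.053 ]
[282.5 120. ] [1.000e-04 1.946e-01]
[280.5 193.4] [-0.0016  0.1333]
[279.3 261.9] [-0.0027  0.0698]
[250.  290.9] [-0.0297  0.0409]
[314.9 290.8] [0.03   0.0408]
[281.6 403.3] [-0.0007 -0.0854]
```

View pics/w17.png

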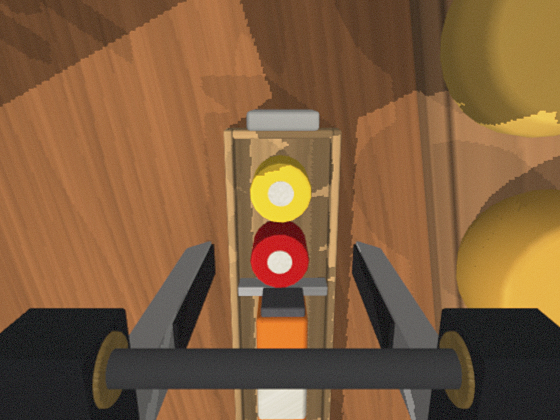

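Red and yellow both stand upright in the right order, with dots at (279,262) and (280,193). Now the green disc.

Request:
{"op": "servo_tool", "data": {"moves": [-0.01,-0.08,0,0,0.5,-0.02,-0.16,0,0,0.5,-0.035,-0.24,0,0,0.5,-0.05,-0.32,0,0,0.5,-0.06,-0.4,0,0,0.5,-0.07,-0.48,0,0,0.5,-0.08,-0.56,0,0,0.5,-0.09,-0.64,0,0,0.5]}}

```text
t: 26.37
ee_pos: [0.605, -0.1879, 0.1983]
orientation: [-2.408, -2.015, 0.001]
force: [0.5, 0.5, -0.9]
finger_gap: 0.0704
grasp_force: 0.0
```

Request:
{"op": "servo_tool", "data": {"moves": [-0.01,-0.08,-0.02,0,0.5,-0.02,-0.16,-0.04,0,0.5,-0.03,-0.24,-0.06,0,0.5,-0.046,-0.32,-0.06,0,0.5,-0.046,-0.366,-0.06,0,0.5,-0.046,-0.366,-0.06,0,0.5,-0.046,-0.366,-0.06,0,0.5,-0.046,-0.366,-0.06,0,0.5]}}

```text
t: 27.03
ee_pos: [0.583, -0.3683, 0.1685]
orientation: [-2.408, -2.016, 0.0]
force: [0.2, 0.3, 0.3]
finger_gap: 0.0705
grasp_force: 0.0
```

```bash
python3 w.py w18 .028;python3 - <<'E'
from h import *
s=np.load("w4.npy",allow_pickle=True).item();print(onz(s,(462.3,114.4),.028))
E
```

```text
ee [ 0.583  -0.3683  0.1685] psi 1.394
2173 [444.8 111.9] [423, 78, 49, 62] [ 0.7161 -0.3226  0.028 ]
2576 [444.2 162. ] [416, 137, 57, 51] [ 0.7132 -0.3617  0.028 ]
583 [285.4 198.8] [272, 186, 28, 27] [ 0.583  -0.3694  0.028 ]
467 [342.8 297.6] [330, 286, 26, 24] [ 0.6173 -0.4677  0.028 ]
[ 0.58298293 -0.36936166  0.028     ]
```

Request:
{"op": "servo_tool", "data": {"moves": [0,-0.002,-0.06,0,0.5,0,-0.002,-0.13,0,0.5,0,-0.002,-0.19,0,0.5,0,-0.002,-0.235,0,0.5,0,-0.002,-0.265,0,0.5,0,-0.002,-0.28,0,0.5,0,-0.002,-0.289,0,0.5,0,-0.002,-0.289,0,-0.3], "force": 10}}

```text
t: 27.75
ee_pos: [0.5834, -0.3699, 0.0251]
orientation: [2.408, 2.017, 0.0]
force: [-0.2, -0.3, -0.8]
finger_gap: 0.0664
grasp_force: 0.0
```

Request:
{"op": "servo_tool", "data": {"moves": [0,0,0,0,-0.3,0,0,0,0,-0.3,0,0,0,0,-0.3,0,0,0,0,-0.3,0,0,0,0,-0.3]}}

```text
t: 28.17
ee_pos: [0.5836, -0.3705, 0.0262]
orientation: [2.408, 2.015, 0.001]
force: [-0.5, 1.0, 6.8]
finger_gap: 0.05
grasp_force: 10.0
```

```bash
python3 w.py w19 .028
```

```text
ee [ 0.5836 -0.3705  0.0262] psi 1.394
2713 [541.2 213.7] [507, 169, 53, 82] [ 0.6988 -0.3602  0.028 ]
2614 [198.2 298. ] [172, 241, 60, 107] [ 0.5413 -0.3738  0.028 ]
2513 [368.1 296. ] [336, 241, 59, 107] [ 0.6195 -0.3868  0.028 ]
1708 [283.1 274.7] [259, 253, 49, 44] [ 0.5824 -0.3691  0.028 ]
```

Request:
{"op": "servo_tool", "data": {"moves": [0,0,0.06,0,-0.3,0,0,0.14,0,-0.3,0,0.03,0.21,0,-0.3,0.01,0.1,0.25,0,-0.3,0.02,0.18,0.25,0,-0.3,0.03,0.26,0.25,0,-0.3,0.04,0.34,0.25,0,-0.3,0.05,0.42,0.25,0,-0.3]}}

```text
t: 28.88
ee_pos: [0.6079, -0.1584, 0.1502]
orientation: [2.409, 2.016, 0.0]
force: [0.9, -1.3, -0.5]
finger_gap: 0.0499
grasp_force: 10.0
```

Request:
{"op": "servo_tool", "data": {"moves": [0.01,0.08,0,0,-0.3,0.02,0.16,0,0,-0.3,0.03,0.24,0,0,-0.3,0.045,0.32,0,0,-0.3,0.06,0.4,0,0,-0.3,0.07,0.48,0,0,-0.3,0.08,0.54,0,0,-0.3,0.086,0.588,0,0,-0.3]}}

```text
t: 29.55
ee_pos: [0.651, 0.1367, 0.15]
orientation: [2.408, 2.018, 0.001]
force: [-0.0, -0.5, -0.6]
finger_gap: 0.0495
grasp_force: 10.0
```

Request:
{"op": "servo_tool", "data": {"moves": [0,0,0,0,-0.3,0,0,0,0,-0.3]}}

```text
t: 29.72
ee_pos: [0.6509, 0.1348, 0.1497]
orientation: [-2.407, -2.019, 0.0]
force: [-0.0, -0.6, -0.7]
finger_gap: 0.0497
grasp_force: 10.0
```

```bash
python3 w.py w20 .153;python3 -c "
from h import *
s=arm.get_state();print(s['ee_pos'],s['finger_gap'],loc(s['ee_pos']))"
```

```text
ee [0.6509 0.1348 0.1497] psi 1.396
2316 [287.2 124.2] [243, 111, 89, 27] [0.6631 0.2026 0.153 ]
250 [284.5 204.8] [270, 199, 30, 12] [0.6562 0.1693 0.153 ]
611 [366.2 282.5] [346, 246, 49, 84] [0.6865 0.1264 0.153 ]
357 [210.1 266.1] [189, 248, 38, 39] [0.6181 0.1468 0.153 ]
1703 [283.1 274.8] [259, 253, 49, 44] [0.6498 0.1369 0.153 ]
79 [206.6 290. ] [200, 283, 14, 18] [0.6138 0.1354 0.153 ]
[0.65091954 0.13359759 0.14973069] 0.0496052351370361 [-0.0009  0.132 ]
```

Request:
{"op": "servo_tool", "data": {"moves": [0.001,0,-0.04,0,-0.3,0.001,0,-0.08,0,-0.3,0.001,0,-0.11,0,-0.3,0.001,0,-0.125,0,-0.3,0.001,0,-0.135,0,-0.3,0.001,0,-0.139,0,-0.3,0.001,0,-0.139,0,-0.3]}}

```text
t: 30.35
ee_pos: [0.6518, 0.1334, 0.0807]
orientation: [2.41, 2.015, 0.001]
force: [1.0, 0.2, 0.0]
finger_gap: 0.0496
grasp_force: 10.0
```

```bash
python3 w.py w21 .082;python3 -c "
from h import *
s=arm.get_state();print(s['ee_pos'],s['force'],loc(s['ee_pos']))"
```

```text
ee [0.6518 0.1334 0.0807] psi 1.393
1934 [198.9 297. ] [172, 241, 60, 107] [0.6097 0.1302 0.082 ]
1809 [368.  294.9] [337, 242, 58, 106] [0.6878 0.1173 0.082 ]
1703 [283.1 274.7] [259, 253, 49, 44] [0.6506 0.1345 0.082 ]
[0.65190665 0.13358749 0.08111607] [ 0.64987959  0.41868037 -1.14443823] [1.000e-04 1.322e-01]
```

Request:
{"op": "servo_tool", "data": {"moves": [-0.001,0.001,-0.003,0,-0.3,-0.001,0.001,-0.003,0,-0.3,-0.001,0.001,-0.003,0,0.4,-0.001,0.001,-0.003,0,0.4,-0.001,0.001,-0.003,0,0.4,-0.001,0.001,0.003,0,0.4,-0.001,0.001,0.02,0,0.4,-0.001,0.001,0.06,0,0.4]}}

```text
t: 31.07
ee_pos: [0.6501, 0.1342, 0.1089]
orientation: [-2.408, -2.015, 0.005]
force: [-0.6, 0.7, 0.7]
finger_gap: 0.0658
grasp_force: 0.0
```

Request:
{"op": "servo_tool", "data": {"moves": [0,0,0.07,0,0.4,0,0,0.14,0,0.4,0,-0.07,0.2,0,0.4,0,-0.14,0.25,0,0.4,0,-0.14,0.25,0,0.4,0,-0.14,0.25,0,0.4]}}

```text
t: 31.57
ee_pos: [0.6516, 0.0627, 0.238]
orientation: [2.41, 2.012, 0.005]
force: [0.1, 0.4, -0.4]
finger_gap: 0.0662
grasp_force: 0.0
```

```bash
python3 w.py w22 .081;python3 - <<'E'
from h import *
w=np.load("w22.npy",allow_pickle=True).item()
for a,c,b in blobs(w,(0,0,110),(180,80,255),40)[0]:
    if 240<c[0]<330: print(c,loc(onz(w,c,.081)),loc(onz(w,c,.053)))
S=eyes.snapshot("side");cv2.imwrite("pics/s22.png",cv2.resize(S["image"][100:300,180:400],None,fx=2.5,fy=2.5)[:,:,::-1])
E
```

```text
ee [0.6516 0.0627 0.238 ] psi 1.391
1654 [269.9  35.1] [234, 23, 71, 25] [0.6631 0.1879 0.081 ]
630 [266.1 107. ] [252, 93, 29, 29] [0.65   0.1356 0.081 ]
426 [267.6 177.4] [256, 166, 24, 24] [0.6402 0.0783 0.081 ]
236 [240.2 213.4] [228, 209, 26, 10] [0.6104 0.051  0.081 ]
233 [303.7 213.5] [292, 209, 24, 10] [0.6652 0.0409 0.081 ]
[269.9  35.1] [0.0015 0.1876] [0.0008 0.1917]
[266.1 107. ] [-0.0021  0.1339] [-0.0033  0.1331]
[267.6 177.4] [-0.0017  0.0757] [-0.0028  0.0698]
[240.2 213.4] [-0.0261  0.0436] [-0.0293  0.0349]
[303.7 213.5] [0.0295 0.0434] [0.0312 0.0346]
[271.2 319.2] [-0.    -0.062] [-0.001 -0.08 ]
[268.5 410. ] [-0.0039 -0.1683] [-0.0052 -0.1957]
```

View pics/w22.png

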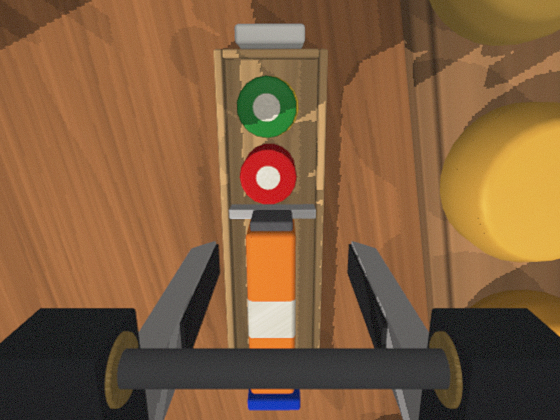

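Green is centred on yellow, at (266,107). Red stands by the divider at (268,177) and the loaf lies flat in the blue-end compartment. The gripper is clear, so I'm handing in.

```bash
python3 -c "
from rig import job
print(job.finish_job())"
```

```text
the job is handed in; nothing more can be done
None
```

The tray is packed as asked and the job is handed in at about 32 s of the 104 s; red tipped over when first released and was stood back upright before yellow went in.

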